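Post the rejected plate into the quarantine box

ROBOT

A 6-joint arm with a two-finger parallel gripper is mounted at the origin on the work surface. World frame = base frame: x ahead of the robot, y to its left, z up, the work surface at z = 0. Lengths are in m, angles in rad, forces in N, time in s.
With the tool pointing down it reaches from about 0.35 to 0.775 m from the base axis. Payload 5.5 kg.
Tool frame: the origin (TCP) lies midway between the tips of the shut fingers; the grasp point (between the pads) lies 19 mm behind it; z points along the fingers, x is the direction in which the jaws open and shut, and the axes are right-handed (so a half turn about z gives the same grasp; the last joint's range is limited). The gripper opens to 85 mm and grips with 20 to 120 N. Pads are 22 mm wide; open, the fingers measure 114 mm over their backs; the gripper's body (76 mm by 85 mm) begins 54 mm behind the grasp point. The pads swing forward as they close: fully open they stand 13 mm farther back than shut.
Start: joints at [-1.384, 0.313, 0.046, 1.304, 0, 1.431], TCP at [0.185, -0.545, 0.231] pointing down, gripper open.
Joint ranges: [-2.76, 2.76], [-0.86, 1.69], [-1.03, 1.26], [-2.2, 2.34], [-1.47, 1.5], [-3.14, 3.14]. Speed limits (rad/s): [2.57, 2.57, 3.14, 3.14, 3.14, 3.14].

INTERFACE

Orientations are given as a unit quaternion [x, y, z, w].
In Python, from cell import ctrl gives the robot as it stands. The module is installed in compiled form; this text tells all that it offers.
- The arm moves only by the tool servo_tool, never from a script. Its argument "series" is a list of rows, each an object with "offset": the shift along the tool's x, y, z in mm, a list of three; "roll": the turn about the tool's z in degrees. In form: [{"offset": [dx, dy, dz], "roll": roll}, ...]. A call has 1 to 5 rows; each row shifts and turns the pose as measured when the row begins, along the tool's axes as they then stand; what a row does not reach is not made up. A row lasts 1/10 s, in which the tool goes at most 50 mm and 8.59 degrees, less where a joint would pass 70% of its speed; a pose out of reach is approached as far as the arm can. A call with a gripper value outside its range is refused whole. "fingers" is the closure, from -1 (fully open) to 1 (shut), set as the call begins (left out, the last holds). The fingers move at their own pace and stop on an object; "force" is the grip in N (left out, the last holds). Time passes only in rows, so rows that do not move let the fingers close. It gives the time, the measured TCP pose, the force and the opening at its end, in the units of the state.
- ctrl.observe(): the state, without advancing time (a new reading comes with each control period).
- ctrl.grab_frame(name): name is "side" or "top" or "wrist"; returns a dict with "frame" (400x640x3 uint8, red, green, blue), "intrinsics" (3x3 intrinsics, pixels), "k1" (the pictures are not rectified: a ray, as slopes to the right and down, at radius r is drawn at 1 + k1 r^2 times it, then the intrinsics apply), "extrinsics" (4x4, takes a point from camera to world coordinates); the wrist camera has in their place "mount" (4x4, takes a point from camera to tool coordinates, whose origin is the TCP and whose axes are the tool frame's). Camera axes: x right, y down, z forward; pixel columns grow to the right and rows downward; lengths in m; the calibration is good to about 2 mm. A picture is of the moment at which its call begins: read the wrist's pose just before it. There is no depth.
- ctrl.hand_in(): hands the job in, once; it reports no verdict.
The state is a dict: "time": time; "joints": joint angles; "joint_vel": joint speeds; "joint_torque": joint torques, N m; "ee_pos": TCP position; "ee_rot": TCP orientation; "contact_force": force on the tool from outside, world axes, zero at the start; "ft_torque": the same for the moment, N m; "gripper_width": finger opening in m.
Only numpy, scipy, OpenCV 4.12 (cv2) and the standard library are available. Lean on these libraries where they do the work, as an engineer would, in place of code of your own. Each camera call takes 0.05 s, during which the arm holds its last target. There are 200 camera calls.

TASK

One of the three aluminium plates leaning in the blue rack failed inspection: it is the one with the red top edge. Pick it out, turn it edge-on and upright to line up with the slot in the lid of the red quarantine box, post it through so that it lies inside the box, and leave the two green-edged plates as they stand in the rack.

Things in the scene. Friction and masses are not known exactly. Their poses are not given: they have to be found in the camera images.
- reject_mid (a point): Centre of the rejected plate (RED top edge and sticker): loose aluminium, 0.12 kg, 90 mm tall (z, towards the red edge) x 60 mm wide (y) x 10 mm thick (x); solid except for a 34 mm hole centred 10 mm below this point. In any of 3 places of the blue rack, leaning 25 deg from upright, top towards its -x (roughly to the robot). Grip its faces 28 mm above this point, fingers along the plate.
- good_a_mid (a point): Centre of an accepted plate: same make, size, lean and axes as the rejected one, but with a GREEN top edge and sticker. The plates stand side by side along their y, centres 80 mm apart. The rack's 6 mm thick backrest holds each -x face up to 40 mm above the plate's lower edge; above that both faces are free. Fins 16 mm high stand between the plates.
- good_b_mid (a point): Centre of the other accepted plate, GREEN top edge and sticker; same as good_a, in another place of the rack.
- slot (a point): Middle of the slot, at the top face of the lid of a fixed red box, 180 mm (x) x 140 mm (y) x 130 mm high, on the bench. z up. The slot, bordered in white, is 90 mm long along x and 26 mm wide along y, cut straight through the 5 mm lid; the empty box has 120 mm of height below it. A plate let go upright with its lower part in the slot drops in.

How it is judged:
By the outcome, as a careful person would: the job done as asked, in the order asked, and still so for the second after the job is handed in, with the robot touching nothing.
It also fails if it takes over 38 s, if anything falls off the work surface, if the arm or the gripper's body presses on something with over 40 N, if the wrist force passes 120 N, or if a joint passes its speed limit or range.

## Working session

There is one attempt and no reset: what is moved stays moved. The work goes in short steps, Python scripts to look and compute and a tool call to move; the robot and the scene stay as the last step left them, time stands still between calls to the robot, and variables do not carry over. Pictures are saved under pics/ and viewed, about 8 in all and at most 12, crops included, and the job is handed in when it is done.

Besides the shell and the picture viewer there is one more tool, called after "Emit:" in YAML: its name, and indented under it one key for each argument. servo_tool: Moves the arm, as the interface text tells. Its arguments: {"type":"object","properties":{"series":{"type":"array"},"fingers":{"type":"number"},"force":{"type":"number"}},"required":["series"]}

```bash
mkdir -p pics; python3 - <<'E'
from cell import ctrl
import cv2, numpy as np, pickle
o=ctrl.observe(); print(o)
d={}
for n in("side","top","wrist"):
    f=ctrl.grab_frame(n); d[n]=f
    print(n,f["k1"],np.round(f["intrinsics"],1).tolist(),np.round(f.get("extrinsics",f.get("mount")),3).tolist())
    cv2.imwrite(f"pics/{n}0.png",f["frame"][...,::-1])
pickle.dump((o,d),open("f0.pkl","wb"))
E
```

```text
{'time': 0.0, 'joints': array([-1.38360593e+00,  3.13977735e-01,  4.49548153e-02,  1.30360156e+00,
        2.19199108e-05,  1.43120351e+00]), 'joint_vel': array([-0.00038642, -0.00021291,  0.00159395,  0.0014855 ,  0.00052713,
       -0.00087987]), 'joint_torque': array([-1.28186235e-03, -4.80622852e+01,  2.98533618e+01,  1.93934399e-02,
       -8.84276255e-05,  2.72478573e-06]), 'ee_pos': array([ 0.18447681, -0.54405201,  0.23041189]), 'ee_rot': array([ 8.12710596e-01, -5.82666845e-01, -6.53985132e-04, -6.38718640e-04]), 'contact_force': array([-0.23299865,  0.07276988,  0.99555212]), 'ft_torque': array([ 0.00698632, -0.01678375,  0.04266876]), 'gripper_width': 0.0853691079419663}
side -0.08511451847643965 [[502.7, 0.0, 318.1], [0.0, 502.7, 196.1], [0.0, 0.0, 1.0]] [[-0.849, -0.325, 0.417, 0.106], [-0.529, 0.516, -0.674, 0.703], [0.004, -0.792, -0.61, 0.793], [0.0, 0.0, 0.0, 1.0]]
top -0.05268774993365373 [[397.0, 0.0, 314.0], [0.0, 397.0, 199.8], [0.0, 0.0, 1.0]] [[-0.013, -0.985, 0.174, 0.395], [-0.999, 0.021, 0.042, -0.028], [-0.045, -0.174, -0.984, 0.928], [0.0, 0.0, 0.0, 1.0]]
wrist 0.01757621049068663 [[290.2, 0.0, 322.8], [0.0, 290.2, 196.8], [0.0, 0.0, 1.0]] [[1.0, 0.001, -0.0, -0.0], [-0.001, 0.946, 0.325, -0.084], [0.001, -0.325, 0.946, -0.142], [0.0, 0.0, 0.0, 1.0]]
```

View pics/top0.png

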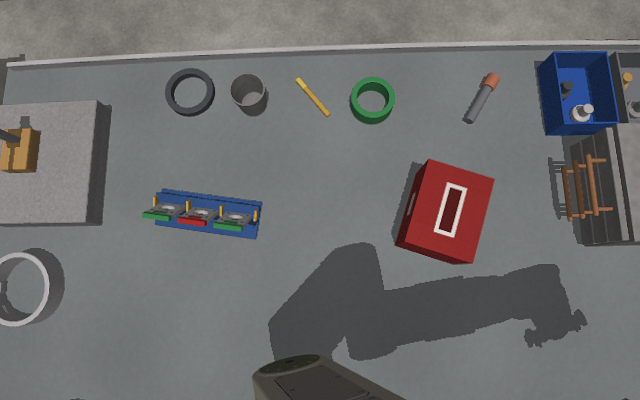

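View pics/side0.png

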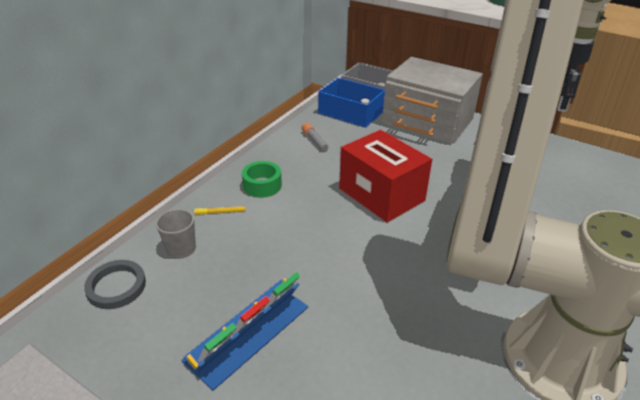

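The top view shows the red-edged plate in the middle of the rack at about (192,220), with green edges at (160,214) and (230,226). The box slot is at about (450,210). In the side view the red edge is at (255,309) and the slot at (386,152).

```bash
cat > h.py <<'E'
import numpy as np, cv2
from scipy.spatial.transform import Rotation as R
def ray(f,uv,T=None):
    K=f["intrinsics"]; T=f["extrinsics"] if T is None else T
    p=cv2.undistortPoints(np.float64(uv).reshape(-1,1,2),K,np.array([f["k1"],0,0,0.]))[:,0]
    d=np.c_[p,np.ones(len(p))]@T[:3,:3].T
    return T[:3,3],d
def wristT(o,f):
    T=np.eye(4);T[:3,:3]=R.from_quat(o["ee_rot"]).as_matrix();T[:3,3]=o["ee_pos"];return T@f["mount"]
def plane(f,uv,z,T=None):
    c,d=ray(f,uv,T); return c+d*((z-c[2])/d[:,2])[:,None]
def tri(f1,u1,f2,u2,T1=None,T2=None):
    a,d=ray(f1,u1,T1); b,e=ray(f2,u2,T2); d=d[0];e=e[0]
    s=np.linalg.lstsq(np.c_[d,-e],b-a,rcond=None)[0]
    return (a+s[0]*d+b+s[1]*e)/2, np.linalg.norm(a+s[0]*d-b-s[1]*e)
def mask(im,col):
    i=im.astype(int);r,g,b=i[...,0],i[...,1],i[...,2]
    if col=="red": m=(r>90)&(g<0.45*r)&(b<0.45*r)
    if col=="green": m=(g>70)&(r<.6*g)&(b<.75*g)
    if col=="white": m=(i.min(2)>190)
    return m.astype(np.uint8)
def blobs(im,col,box,amin=15):
    x0,y0,x1,y1=box; m=np.zeros(im.shape[:2],np.uint8); m[y0:y1,x0:x1]=mask(im,col)[y0:y1,x0:x1]
    cs=cv2.findContours(m,cv2.RETR_EXTERNAL,cv2.CHAIN_APPROX_NONE)[0]
    return [c for c in cs if cv2.contourArea(c)>=amin]
E
python3 - <<'E'
from h import *; import pickle
o,d=pickle.load(open("f0.pkl","rb"))
t,s=d["top"],d["side"]
C={}
for n,f,b in(("top",t,(130,180,270,245)),("side",s,(170,260,320,370))):
  for col in("red","green"):
    for c in blobs(f["frame"],col,b):
        r=cv2.minAreaRect(c); print(n,col,np.round(r[0],1),np.round(r[1],1),round(r[2]),cv2.contourArea(c), np.round(cv2.boxPoints(r)).tolist())
    
for n,f,b in(("top",t,(420,170,480,250)),("side",s,(355,130,420,175))):
    for c in blobs(f["frame"],"white",b):
        r=cv2.minAreaRect(c); C[n]=r;print(n,np.round(r[0],1),np.round(r[1],1),round(r[2]))
        P=plane(f,cv2.boxPoints(r),.13);print(np.round(P,4).tolist(),P.mean(0), plane(f,[r[0]],.13))
print(tri(t,[C["top"][0]],s,[C["side"][0]]))
cv2.imwrite("pics/c.png",np.vstack([cv2.resize(t["frame"][180:245,130:270],(700,325),interpolation=2),cv2.resize(s["frame"][260:380,170:320],(340,272),interpolation=2) if 0 else cv2.copyMakeBorder(cv2.resize(s["frame"][260:370,170:320],(375,275),interpolation=2),0,0,0,325,0)])[...,::-1])
E
```

```text
top red [191.2 219.7] [26.7  8.5] 8 135.5 [[177.0, 222.0], [179.0, 214.0], [205.0, 217.0], [204.0, 226.0]]
top green [227.7 225. ] [27.7  8.3] 8 137.0 [[213.0, 227.0], [215.0, 219.0], [242.0, 223.0], [241.0, 231.0]]
top green [155.6 214.7] [27.4  8.3] 8 135.0 [[141.0, 217.0], [143.0, 209.0], [170.0, 213.0], [169.0, 221.0]]
side red [254.8 309.3] [ 7.3 33.4] 49 189.0 [[240.0, 317.0], [265.0, 296.0], [270.0, 301.0], [244.0, 323.0]]
side green [220.4 337. ] [ 7.5 36.5] 51 220.0 [[204.0, 346.0], [232.0, 323.0], [237.0, 329.0], [209.0, 351.0]]
side green [286.2 283.9] [ 6.9 30.8] 51 158.5 [[272.0, 291.0], [296.0, 272.0], [300.0, 277.0], [276.0, 296.0]]
top [450.  209.8] [20.2 50.4] 16
[[0.4681, -0.2316, 0.13], [0.5664, -0.2662, 0.13], [0.554, -0.3047, 0.13], [0.4562, -0.2695, 0.13]] [ 0.51118663 -0.26799305  0.13      ] [[ 0.51067895 -0.26777107  0.13      ]]
side [385.6 152.2] [39.4 10.4] 30
[[0.5649, -0.263, 0.13], [0.5735, -0.3085, 0.13], [0.4619, -0.27, 0.13], [0.4566, -0.228, 0.13]] [ 0.51421049 -0.26738294  0.13      ] [[ 0.51261859 -0.26653384  0.13      ]]
(array([ 0.51178471, -0.26746799,  0.12962599]), np.float64(0.002261104816500419))
```

View pics/c.png

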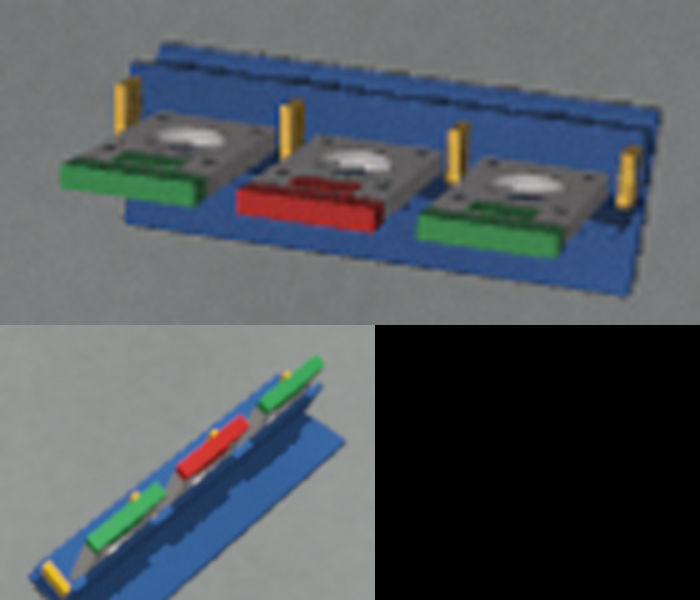

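The crop shows bright red and green top edges, darker stickers on the +x faces, and yellow fins between the plates. The rack floor lies on both sides of them. The tool only shifts and rolls, so it stays vertical. My plan is to tip the plate upright with the −x finger, then close on it.

```bash
python3 - <<'E'
from h import *; import pickle
o,d=pickle.load(open("f0.pkl","rb"))
t,s=d["top"],d["side"]
def rects(f,b,col):
    i=f["frame"].astype(int); ch=0 if col=="red" else 1
    v=i[...,ch]; m=mask(f["frame"],col)*(v>(130 if col=="red" else 100)).astype(np.uint8)
    mm=np.zeros_like(m);x0,y0,x1,y1=b;mm[y0:y1,x0:x1]=m[y0:y1,x0:x1]
    out=[]
    for c in cv2.findContours(mm,0,1)[0]:
        if cv2.contourArea(c)>25: out.append(cv2.minAreaRect(c))
    return sorted(out,key=lambda r:r[0][0])
for col in("red","green"):
    a=rects(t,(130,180,270,245),col); b=rects(s,(170,260,320,370),col)
    for r,q in zip(a,b):
        p,e=tri(t,[r[0]],s,[q[0]]); print(col,np.round(r[0],1),np.round(r[1],1),np.round(q[0],1),np.round(q[1],1),"top",np.round(p,4),"gap",round(e,4))
        def ends(r):
            B=cv2.boxPoints(r); i=np.argsort(B[:,0]); return B[i[:2]].mean(0),B[i[2:]].mean(0)
        E=[tri(t,[u],s,[w]) for u,w in zip(ends(r),ends(q))]
        print("   ends",[(np.round(x,4).tolist(),round(g,4)) for x,g in E],"len",np.linalg.norm(E[0][0]-E[1][0]))
# rack floor outline: blue in top image
E
```

```text
red [191.  221.7] [26.7  4.5] [254.9 308.8] [ 6.7 32.8] top [0.5012 0.2721 0.1   ] gap 0.0021
   ends [([0.506, 0.3017, 0.0996], np.float64(0.0026)), ([0.4959, 0.2422, 0.1015], np.float64(0.0009))] len 0.06038685308729991
green [155.  216.6] [26.7  4.5] [220.3 336.9] [ 7.  36.5] top [0.5131 0.3517 0.1012] gap 0.0012
   ends [([0.5179, 0.3818, 0.1012], np.float64(0.0014)), ([0.5079, 0.3212, 0.1024], np.float64(0.0002))] len 0.06143677762738008
green [227.4 226.9] [27.7  4.6] [286.3 283.4] [ 6.4 30. ] top [0.4889 0.1926 0.0994] gap 0.0023
   ends [([0.4935, 0.2226, 0.0989], np.float64(0.0024)), ([0.4839, 0.1624, 0.1011], np.float64(0.0015))] len 0.06096472781390115
```

```bash
cat > plan.py <<'E'
import sys; from h import *; from cell import ctrl
# usage: plan.py x y z yaw(deg of tool x) step_mm   -> rows in tool axes
x,y,z,yaw,step=map(float,sys.argv[1:6])
o=ctrl.observe(); Rm=R.from_quat(o["ee_rot"]).as_matrix(); p=np.array(o["ee_pos"])
cy=np.degrees(np.arctan2(Rm[1,0],Rm[0,0])); dy=(yaw-cy+180)%360-180
d=np.array([x,y,z])-p; n=max(1,int(np.ceil(max(np.linalg.norm(d)*1e3/step,abs(dy)/8.5))))
print("t",round(o["time"],2),"pos",np.round(p,4),"yaw",round(cy,1),"tilt",np.round(Rm[:,2],3),"w",round(o["gripper_width"],4),"F",np.round(o["contact_force"],1),"j",np.round(o["joints"],2))
for i in range(n):
    print((Rm.T@d*1e3/n).round(1).tolist(),round(-dy/n,2))
    Rm=Rm@R.from_euler("z",-dy/n,degrees=True).as_matrix()
E
python3 plan.py 0.514 0.270 0.22 -8.65 48
```

```text
t 0.15 pos [ 0.1845 -0.5442  0.2306] yaw -71.3 tilt [-0.     0.001 -1.   ] w 0.0855 F [ 0.7  0.1 -0. ] j [-1.38  0.31  0.05  1.3  -0.    1.43]
[-35.0, -30.2, 0.6] -3.3
[-33.2, -32.1, 0.6] -3.3
[-31.3, -34.0, 0.6] -3.3
[-29.3, -35.7, 0.6] -3.3
[-27.2, -37.4, 0.6] -3.3
[-25.0, -38.9, 0.6] -3.3
[-22.7, -40.2, 0.6] -3.3
[-20.4, -41.5, 0.6] -3.3
[-18.0, -42.6, 0.6] -3.3
[-15.5, -43.6, 0.6] -3.3
[-13.0, -44.4, 0.6] -3.3
[-10.4, -45.0, 0.6] -3.3
[-7.8, -45.6, 0.6] -3.3
[-5.1, -45.9, 0.6] -3.3
[-2.5, -46.2, 0.6] -3.3
[0.2, -46.2, 0.6] -3.3
[2.8, -46.1, 0.6] -3.3
[5.5, -45.9, 0.6] -3.3
[8.1, -45.5, 0.6] -3.3
```

Emit:
servo_tool:
  series:
    - {"offset":[-35,-30,0],"roll":-3.3}
    - {"offset":[-33,-32,0],"roll":-3.3}
    - {"offset":[-31,-34,0],"roll":-3.3}
    - {"offset":[-29,-36,0],"roll":-3.3}
    - {"offset":[-27,-37,0],"roll":-3.3}
  fingers: -1
  force: 40

```text
time: 0.65
ee_pos: [0.2707, -0.329, 0.2268]
ee_rot: [0.888, -0.459, -0.001, -0.001]
contact_force: [1.5, 0.2, 0.1]
gripper_width: 0.0849
```

Emit:
servo_tool:
  series:
    - {"offset":[-25,-39,0],"roll":-3.3}
    - {"offset":[-23,-40,0],"roll":-3.3}
    - {"offset":[-20,-41,0],"roll":-3.3}
    - {"offset":[-18,-43,0],"roll":-3.3}
    - {"offset":[-15,-44,0],"roll":-3.3}

```text
time: 1.15
ee_pos: [0.3575, -0.1052, 0.2272]
ee_rot: [0.946, -0.323, -0.001, -0.002]
contact_force: [1.2, -1.4, -0.3]
gripper_width: 0.0854
```

Emit:
servo_tool:
  series:
    - {"offset":[-13,-44,0],"roll":-3.3}
    - {"offset":[-10,-45,0],"roll":-3.3}
    - {"offset":[-8,-46,0],"roll":-3.3}
    - {"offset":[-5,-46,0],"roll":-3.3}
    - {"offset":[-2,-46,0],"roll":-3.3}

```text
time: 1.65
ee_pos: [0.4424, 0.1202, 0.2284]
ee_rot: [0.984, -0.178, 0.001, -0.002]
contact_force: [1.1, -1.4, 0.6]
gripper_width: 0.0853
```

```bash
python3 plan.py 0.514 0.270 0.22 -8.65 45
```

```text
t 1.65 pos [0.4424 0.1202 0.2284] yaw -20.5 tilt [ 0.003  0.003 -1.   ] w 0.0853 F [ 1.1 -1.4  0.6] j [ 0.09  0.09 -0.25  1.24  0.    2.02]
[3.7, -41.4, 2.3] -2.96
[5.8, -41.1, 2.3] -2.96
[7.9, -40.8, 2.3] -2.96
[10.0, -40.3, 2.3] -2.96
```

Emit:
servo_tool:
  series:
    - {"offset":[4,-41,2],"roll":-3}
    - {"offset":[6,-41,2],"roll":-3}
    - {"offset":[8,-41,2],"roll":-3}
    - {"offset":[10,-40,2],"roll":-3}
    - {"offset":[0,0,0],"roll":0}

```text
time: 2.15
ee_pos: [0.5155, 0.2822, 0.2184]
ee_rot: [0.998, -0.065, 0.001, -0.002]
contact_force: [-0.3, -0.9, -0.4]
gripper_width: 0.0854
```

```bash
python3 plan.py 0.514 0.270 0.15 -8.65 45; python3 - <<'E'
from h import *; from cell import ctrl
import pickle
o=ctrl.observe(); f=ctrl.grab_frame("wrist"); pickle.dump((o,f),open("w1.pkl","wb"))
cv2.imwrite("pics/w1.png",f["frame"][...,::-1])
T=wristT(o,f)
for col in("red","green"):
  for c in blobs(f["frame"],col,(0,0,640,400),100):
    r=cv2.minAreaRect(c); print(col,np.round(r[0],1),np.round(r[1],1),cv2.contourArea(c),plane(f,[r[0]],.1,T).round(4).tolist(),plane(f,cv2.boxPoints(r),.1,T)[:,:2].round(4).tolist())
E
```

```text
t 2.15 pos [0.5155 0.2822 0.2184] yaw -7.5 tilt [ 0.002  0.003 -1.   ] w 0.0854 F [-0.3 -0.9 -0.4] j [0.36 0.34 0.05 1.28 0.   2.06]
[-0.0, 6.3, 34.2] 0.6
[0.1, 6.3, 34.2] 0.6
red [324.9 200. ] [ 4.9 30.2] 109.0 [[0.5164, 0.2738, 0.1]] [[0.5114, 0.259], [0.5167, 0.289], [0.5213, 0.2882], [0.5161, 0.2581]]
red [312.5 204. ] [62. 15.] 848.0 [[0.5041, 0.2714, 0.1]] [[0.5015, 0.3025], [0.5153, 0.3007], [0.5069, 0.2379], [0.4921, 0.2398]]
green [497.3 391.8] [20.1 10.2] 118.5 [[0.6921, 0.0029, 0.1]] [[0.6814, 0.0158], [0.6921, 0.0211], [0.7031, -0.0103], [0.6922, -0.0158]]
green [311.5 275.5] [13. 57.] 646.5 [[0.4919, 0.1927, 0.1]] [[0.4799, 0.1582], [0.4902, 0.2266], [0.5032, 0.2249], [0.4939, 0.1564]]
green [327.  117.5] [33.  6.] 158.0 [[0.5279, 0.349, 0.1]] [[0.527, 0.3628], [0.5321, 0.3621], [0.5287, 0.3347], [0.5235, 0.3353]]
green [314.5 117.5] [73. 17.] 1136.0 [[0.5171, 0.3504, 0.1]] [[0.5141, 0.3804], [0.5282, 0.3785], [0.5203, 0.3178], [0.5051, 0.3198]]
```

View pics/w1.png

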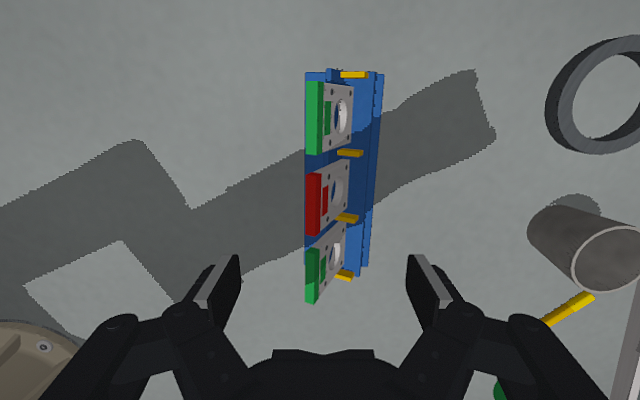

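The wrist view puts the red edge at (313,204) between two green ones, and its ray onto z=0.1 agrees with the triangulated point within 3 mm. Now I'll descend astride the plate.

Emit:
servo_tool:
  series:
    - {"offset":[1,6,37],"roll":0.6}
    - {"offset":[1,6,37],"roll":0.6}
    - {"offset":[0,0,37],"roll":0}
    - {"offset":[0,0,25],"roll":0}
    - {"offset":[0,0,0],"roll":0}

```text
time: 2.7
ee_pos: [0.5135, 0.2644, 0.08]
ee_rot: [0.997, -0.079, 0.001, -0.0]
contact_force: [-0.5, -0.5, 0.2]
gripper_width: 0.0855
```

```bash
python3 plan.py 0.5155 0.270 0.07 -8.65 45
```

```text
t 2.7 pos [0.5135 0.2644 0.08  ] yaw -9.1 tilt [ 0.002  0.001 -1.   ] w 0.0855 F [-0.5 -0.5  0.2] j [ 0.34  0.4  -0.21  0.96 -0.    2.07]
[1.1, -5.8, 10.0] -0.4
```

Emit:
servo_tool:
  series:
    - {"offset":[1,-5.8,10],"roll":0.4}
    - {"offset":[0,0,0],"roll":0}

```text
time: 2.9
ee_pos: [0.5156, 0.269, 0.0711]
ee_rot: [0.996, -0.084, 0.001, -0.0]
contact_force: [-0.8, -0.8, -0.5]
gripper_width: 0.0855
```

Emit:
servo_tool:
  series:
    - {"offset":[0,0,0],"roll":0}
    - {"offset":[0,0,0],"roll":0}
    - {"offset":[0,0,0],"roll":0}
    - {"offset":[0,0,0],"roll":0}
  fingers: 0
  force: 20

```text
time: 3.3
ee_pos: [0.5187, 0.2701, 0.0757]
ee_rot: [0.996, -0.084, 0.005, -0.002]
contact_force: [0.4, 0.4, 1.3]
gripper_width: 0.0426
```

```bash
python3 plan.py 0.5155 0.270 0.07 -8.65 45;python3 - <<'E'
from h import *; from cell import ctrl
f=ctrl.grab_frame("wrist");g=ctrl.grab_frame("side")
a=f["frame"][100:400,150:520];b=cv2.resize(g["frame"][230:380,170:340],(340,300))
cv2.imwrite("pics/w2.png",np.hstack([a,b])[...,::-1])
E
```

```text
t 3.3 pos [0.5187 0.2701 0.0757] yaw -9.6 tilt [ 0.01   0.003 -1.   ] w 0.0426 F [0.4 0.4 1.3] j [ 0.34  0.41 -0.2   0.94 -0.    2.08]
[-3.2, 0.6, 5.7] -0.97
```

View pics/w2.png

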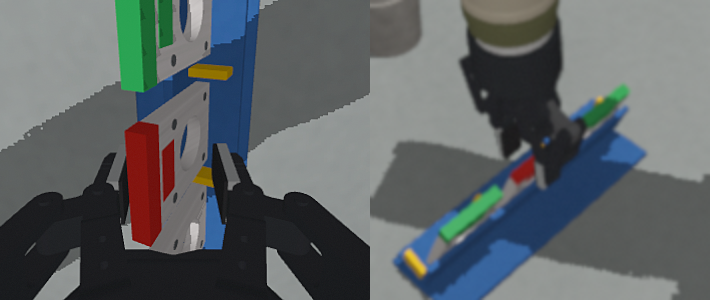

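The red plate is between the half-closed fingers, with the −x finger at its top edge; the green plates are untouched. Now I'll tip it upright gently.

Emit:
servo_tool:
  series:
    - {"offset":[6,0,1],"roll":-0.5}
    - {"offset":[6,0,1],"roll":-0.5}
    - {"offset":[5,0,1],"roll":0}
    - {"offset":[5,0,0],"roll":0}
    - {"offset":[0,0,0],"roll":0}

```text
time: 3.9
ee_pos: [0.5424, 0.2663, 0.0723]
ee_rot: [0.997, -0.074, 0.005, -0.002]
contact_force: [0.0, 0.1, -0.3]
gripper_width: 0.0424
```

```bash
python3 plan.py 0.5405 0.266 0.07 -8.65 45;python3 - <<'E'
from h import *; from cell import ctrl
f=ctrl.grab_frame("wrist");g=ctrl.grab_frame("side")
a=f["frame"][100:400,150:520];b=cv2.resize(g["frame"][230:380,170:340],(340,300))
cv2.imwrite("pics/w3.png",np.hstack([a,b])[...,::-1])
E
```

```text
t 3.9 pos [0.5424 0.2663 0.0723] yaw -8.5 tilt [ 0.01   0.003 -1.   ] w 0.0424 F [ 0.   0.1 -0.3] j [ 0.32  0.45 -0.15  0.96 -0.    2.04]
[-1.9, 0.6, 2.3] 0.13
```

View pics/w3.png

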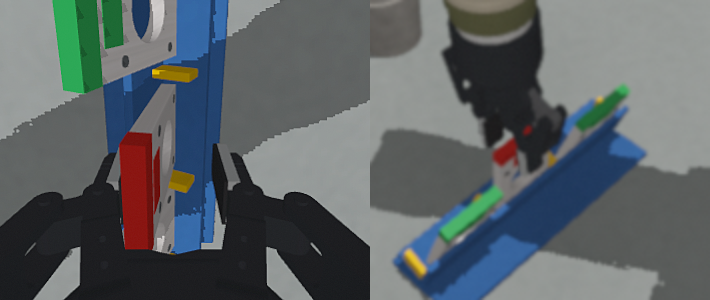

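The plate has tipped with the finger and is nearly upright, and its neighbours haven't moved. Closing.

Emit:
servo_tool:
  series:
    - {"offset":[0,0,0],"roll":0}
    - {"offset":[0,0,1],"roll":0}
    - {"offset":[0,0,0],"roll":0}
    - {"offset":[0,0,0],"roll":0}
    - {"offset":[0,0,0],"roll":0}
  fingers: 1
  force: 40

```text
time: 4.5
ee_pos: [0.5399, 0.2665, 0.0711]
ee_rot: [0.997, -0.074, 0.003, -0.002]
contact_force: [0.2, -0.2, -1.1]
gripper_width: 0.0096
```

```bash
python3 plan.py 0.5405 0.266 0.07 -8.65 45;python3 - <<'E'
from h import *; from cell import ctrl
f=ctrl.grab_frame("wrist");g=ctrl.grab_frame("side")
a=f["frame"][100:400,150:520];b=cv2.resize(g["frame"][230:380,170:340],(340,300))
cv2.imwrite("pics/w4.png",np.hstack([a,b])[...,::-1])
E
```

```text
t 4.5 pos [0.5399 0.2665 0.0711] yaw -8.5 tilt [ 0.007  0.003 -1.   ] w 0.0096 F [ 0.2 -0.2 -1.1] j [ 0.33  0.45 -0.16  0.96  0.    2.04]
[0.6, 0.4, 1.1] 0.19
```

View pics/w4.png

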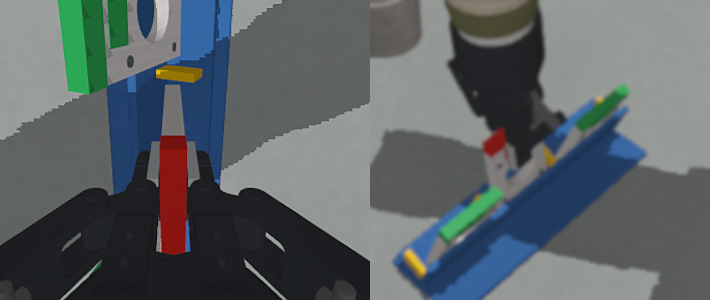

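The plate is gripped flush at 9.6 mm opening and stands upright. Lifting with a firmer grip.

Emit:
servo_tool:
  series:
    - {"offset":[0,0,0],"roll":0}
    - {"offset":[0,0,-15],"roll":0}
    - {"offset":[0,0,-30],"roll":0}
    - {"offset":[0,0,-45],"roll":0}
    - {"offset":[0,0,-45],"roll":0}
  force: 60

```text
time: 5.1
ee_pos: [0.5344, 0.2641, 0.2004]
ee_rot: [0.997, -0.074, -0.005, 0.002]
contact_force: [1.0, 0.9, -0.8]
gripper_width: 0.0095
```

Emit:
servo_tool:
  series:
    - {"offset":[0,0,-45],"roll":0}
    - {"offset":[0,0,-20],"roll":0}

```text
time: 5.3
ee_pos: [0.536, 0.2644, 0.2711]
ee_rot: [0.997, -0.074, -0.002, 0.001]
contact_force: [1.8, 0.2, -1.3]
gripper_width: 0.0093
```

```bash
python3 plan.py 0.512 -0.267 0.25 70.6 38
```

```text
t 5.3 pos [0.536  0.2644 0.2711] yaw -8.5 tilt [-0.005 -0.002 -1.   ] w 0.0093 F [ 1.8  0.2 -1.3] j [ 0.32  0.36  0.2   1.42 -0.    2.04]
[3.7, 35.3, 1.5] -5.27
[0.4, 35.5, 1.5] -5.27
[-2.9, 35.3, 1.5] -5.27
[-6.1, 34.9, 1.5] -5.27
[-9.3, 34.2, 1.5] -5.27
[-12.4, 33.2, 1.5] -5.27
[-15.4, 31.9, 1.5] -5.27
[-18.3, 30.4, 1.5] -5.27
[-21.0, 28.6, 1.5] -5.27
[-23.5, 26.5, 1.5] -5.27
[-25.9, 24.3, 1.5] -5.27
[-28.0, 21.8, 1.5] -5.27
[-29.9, 19.1, 1.5] -5.27
[-31.5, 16.3, 1.5] -5.27
[-32.9, 13.3, 1.5] -5.27
```

Emit:
servo_tool:
  series:
    - {"offset":[4,35,1],"roll":-5.3}
    - {"offset":[0,35,1],"roll":-5.3}
    - {"offset":[-3,35,1],"roll":-5.3}
    - {"offset":[-6,35,1],"roll":-5.3}
    - {"offset":[-9,34,1],"roll":-5.3}

```text
time: 5.8
ee_pos: [0.5332, 0.0879, 0.2711]
ee_rot: [0.986, 0.169, 0.004, 0.0]
contact_force: [0.8, -0.5, -2.0]
gripper_width: 0.0088
```

Emit:
servo_tool:
  series:
    - {"offset":[-12,33,1],"roll":-5.3}
    - {"offset":[-15,32,1],"roll":-5.3}
    - {"offset":[-18,30,1],"roll":-5.3}
    - {"offset":[-21,29,1],"roll":-5.3}
    - {"offset":[-24,27,1],"roll":-5.3}

```text
time: 6.3
ee_pos: [0.5319, -0.0971, 0.2655]
ee_rot: [0.916, 0.4, 0.004, 0.002]
contact_force: [0.9, 0.9, -1.3]
gripper_width: 0.0093
```

```bash
python3 plan.py 0.512 -0.267 0.25 70.6 38
```

```text
t 6.3 pos [ 0.5319 -0.0971  0.2655] yaw 47.2 tilt [ 0.009 -0.001 -1.   ] w 0.0093 F [ 0.9  0.9 -1.3] j [-0.33  0.23  0.02  1.35  0.    0.42]
[-27.6, 20.2, 3.1] -4.69
[-29.2, 17.8, 3.1] -4.69
[-30.6, 15.4, 3.1] -4.69
[-31.7, 12.8, 3.1] -4.69
[-32.7, 10.2, 3.1] -4.69
```

Emit:
servo_tool:
  series:
    - {"offset":[-28,20,3],"roll":-4.7}
    - {"offset":[-29,18,3],"roll":-4.7}
    - {"offset":[-31,15,3],"roll":-4.7}
    - {"offset":[-28,12,3],"roll":-4.0}
    - {"offset":[-10,2,1],"roll":-1}

```text
time: 6.8
ee_pos: [0.5136, -0.2499, 0.2507]
ee_rot: [0.834, 0.551, 0.003, 0.004]
contact_force: [-0.3, 1.1, -1.4]
gripper_width: 0.0096
```

Emit:
servo_tool:
  series:
    - {"offset":[0,0,0],"roll":0}
    - {"offset":[0,0,0],"roll":0}

```text
time: 7.0
ee_pos: [0.5129, -0.2518, 0.2497]
ee_rot: [0.835, 0.55, 0.003, 0.003]
contact_force: [0.5, -0.0, -1.8]
gripper_width: 0.0096
```

```bash
python3 plan.py 0.512 -0.267 0.22 70.6 38; python3 - <<'E'
from h import *; from cell import ctrl
o=ctrl.observe();f=ctrl.grab_frame("wrist");g=ctrl.grab_frame("side")
T=wristT(o,f)
for n,F,TT,bx in(("w",f,T,(0,0,640,400)),("s",g,None,(340,60,450,190))):
  for c in blobs(F["frame"],"white",bx,10):
    r=cv2.minAreaRect(c); print(n,np.round(r[0]),np.round(r[1]),plane(F,cv2.boxPoints(r),.13,TT)[:,:2].round(4).tolist())
a=f["frame"][100:400,130:510];b=cv2.resize(g["frame"][50:230,300:500],(333,300))
cv2.imwrite("pics/w5.png",np.hstack([a,b])[...,::-1])
E
```

```text
t 7.0 pos [ 0.5129 -0.2518  0.2497] yaw 66.7 tilt [ 0.009 -0.002 -1.   ] w 0.0096 F [ 0.5 -0.  -1.8] j [-0.6   0.29  0.07  1.33  0.   -0.19]
[-14.3, 4.9, 29.7] -3.91
w [299. 243.] [19.  8.] [[0.5557, -0.3064], [0.5477, -0.3021], [0.5563, -0.285], [0.5644, -0.2891]]
w [304. 178.] [74. 46.] [[0.4571, -0.2706], [0.4701, -0.2317], [0.5381, -0.2543], [0.5242, -0.2968]]
s [392. 156.] [26. 11.] [[0.5262, -0.2499], [0.5339, -0.2957], [0.4606, -0.2705], [0.4552, -0.227]]
```

View pics/w5.png

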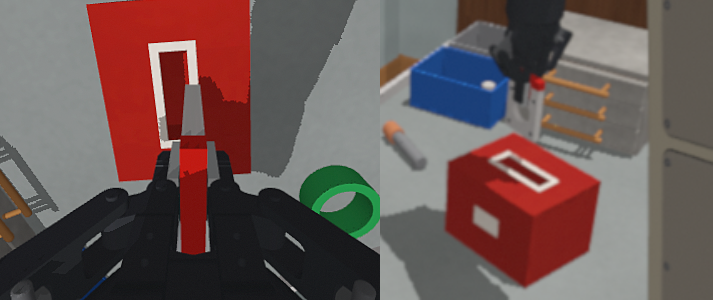

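The wrist view shows the plate hanging upright, just short of the slot and to its right. The slot's border measures the same from here, with centre (0.512,−0.2675) and yaw about −19°. Aligning next.

Emit:
servo_tool:
  series:
    - {"offset":[-7,2,15],"roll":-2.1}
    - {"offset":[-7,2,15],"roll":-2.1}
    - {"offset":[0,0,0],"roll":0}
    - {"offset":[0,0,0],"roll":0}

```text
time: 7.5
ee_pos: [0.5135, -0.2618, 0.2211]
ee_rot: [0.812, 0.583, 0.004, 0.004]
contact_force: [-0.2, 0.5, -0.2]
gripper_width: 0.0097
```

```bash
python3 plan.py 0.512 -0.2675 0.205 71 38
```

```text
t 7.5 pos [ 0.5135 -0.2618  0.2211] yaw 71.4 tilt [ 0.011 -0.003 -1.   ] w 0.0097 F [-0.2  0.5 -0.2] j [-0.61  0.31  0.02  1.27  0.   -0.29]
[-5.9, 0.2, 16.1] 0.36
```

Emit:
servo_tool:
  series:
    - {"offset":[-6,0,14],"roll":0.3}
    - {"offset":[0,0,0],"roll":0}
    - {"offset":[0,0,0],"roll":0}

```text
time: 7.8
ee_pos: [0.5132, -0.2656, 0.21]
ee_rot: [0.813, 0.582, 0.005, 0.006]
contact_force: [0.0, 0.6, -1.0]
gripper_width: 0.0092
```

```bash
python3 plan.py 0.512 -0.2675 0.14 71 30; python3 - <<'E'
from h import *; from cell import ctrl
f=ctrl.grab_frame("wrist");g=ctrl.grab_frame("side")
a=f["frame"][100:400,180:460];b=cv2.resize(g["frame"][80:200,330:450],(450,450),interpolation=2)
cv2.imwrite("pics/w6.png",np.hstack([cv2.copyMakeBorder(a,0,150,0,0,0),b])[...,::-1])
E
```

```text
t 7.8 pos [ 0.5132 -0.2656  0.21  ] yaw 71.1 tilt [ 0.014 -0.004 -1.   ] w 0.0092 F [ 0.   0.6 -1. ] j [-0.62  0.31 -0.01  1.24  0.   -0.29]
[-0.8, -0.5, 23.3] 0.04
[-0.8, -0.5, 23.3] 0.04
[-0.8, -0.5, 23.3] 0.04
```

View pics/w6.png

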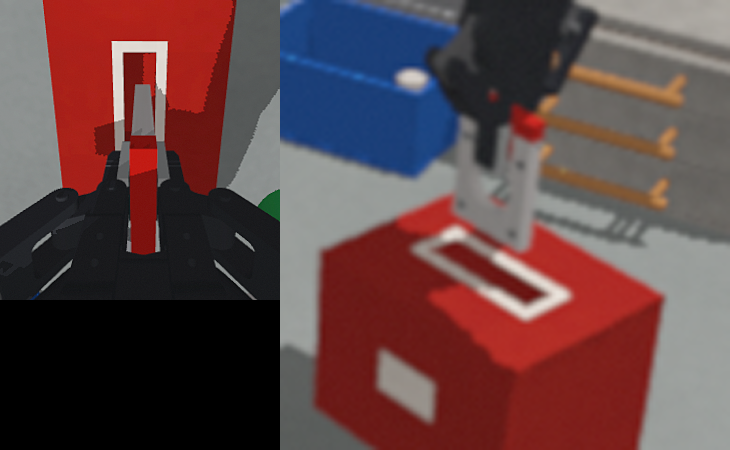

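The plate's lower end at x≈142 sits centred over the slot opening (123–155) and parallel to it. Lowering, with the force watched.

Emit:
servo_tool:
  series:
    - {"offset":[-1,-0.5,16],"roll":0}
    - {"offset":[-1,0,16],"roll":0}
    - {"offset":[0,0,10],"roll":0}
    - {"offset":[0,0,0],"roll":0}

```text
time: 8.3
ee_pos: [0.5145, -0.2677, 0.1703]
ee_rot: [0.813, 0.582, 0.006, 0.008]
contact_force: [-0.1, 0.4, -1.0]
gripper_width: 0.009
```

```bash
python3 plan.py 0.512 -0.2675 0.14 71 15
```

```text
t 8.3 pos [ 0.5145 -0.2677  0.1703] yaw 71.2 tilt [ 0.019 -0.007 -1.   ] w 0.009 F [-0.1  0.4 -1. ] j [-0.62  0.33 -0.08  1.14  0.01 -0.29]
[-0.2, -1.0, 10.1] 0.05
[-0.2, -1.0, 10.1] 0.05
[-0.2, -1.0, 10.1] 0.05
```

No contact force, with the bottom about 14 mm into the slot. Going deeper.

Emit:
servo_tool:
  series:
    - {"offset":[0,-1,10],"roll":0}
    - {"offset":[0,-1,10],"roll":0}
    - {"offset":[0,-1,8],"roll":0}
    - {"offset":[0,0,0],"roll":0}
    - {"offset":[0,0,0],"roll":0}

```text
time: 8.8
ee_pos: [0.5127, -0.267, 0.1414]
ee_rot: [0.813, 0.582, 0.006, 0.009]
contact_force: [0.1, -0.4, -2.1]
gripper_width: 0.0092
```

```bash
python3 plan.py 0.512 -0.2675 0.14 71 15
```

```text
t 8.8 pos [ 0.5127 -0.267   0.1414] yaw 71.2 tilt [ 0.02  -0.008 -1.   ] w 0.0092 F [ 0.1 -0.4 -2.1] j [-0.62  0.34 -0.14  1.07  0.01 -0.29]
[-0.7, -0.5, 1.4] 0.17
```

Emit:
servo_tool:
  series:
    - {"offset":[0,0,0],"roll":0}
    - {"offset":[0,0,0],"roll":0}
    - {"offset":[0,0,0],"roll":0}
    - {"offset":[0,0,0],"roll":0}
    - {"offset":[0,0,0],"roll":0}
  fingers: -1

```text
time: 9.3
ee_pos: [0.5141, -0.2681, 0.1437]
ee_rot: [0.813, 0.582, 0.007, 0.011]
contact_force: [0.1, 0.2, 0.1]
gripper_width: 0.0803
```

Emit:
servo_tool:
  series:
    - {"offset":[0,0,-20],"roll":0}
    - {"offset":[0,0,-40],"roll":0}
    - {"offset":[0,0,-40],"roll":0}
    - {"offset":[0,0,-20],"roll":0}
    - {"offset":[0,0,0],"roll":0}

```text
time: 9.8
ee_pos: [0.5103, -0.2662, 0.2668]
ee_rot: [0.813, 0.582, 0.006, 0.01]
contact_force: [0.1, -0.4, -0.4]
gripper_width: 0.085
```

```bash
python3 plan.py 0.512 -0.2675 0.25 71 50; python3 - <<'E'
from h import *; from cell import ctrl
f=ctrl.grab_frame("wrist");g=ctrl.grab_frame("side");t=ctrl.grab_frame("top")
a=f["frame"][60:300,150:470];b=cv2.resize(g["frame"][90:370,170:450],(400,400),interpolation=2);c=cv2.resize(t["frame"][170:260,130:270],(320,206))
L=np.vstack([a,c]);L=L[:446];b=cv2.copyMakeBorder(b,0,46,0,0,0)
cv2.imwrite("pics/w7.png",np.hstack([L,b])[...,::-1])
for col,im,bx in(("green",t,(130,180,270,245)),("red",t,(130,180,270,245))):
  for q in blobs(im["frame"],col,bx): print(col,np.round(cv2.minAreaRect(q)[0],1))
E
```

```text
t 9.8 pos [ 0.5103 -0.2662  0.2668] yaw 71.2 tilt [ 0.022 -0.009 -1.   ] w 0.085 F [ 0.1 -0.4 -0.4] j [-0.62  0.29  0.1   1.36  0.01 -0.29]
[-0.7, 1.6, 16.9] 0.16
green [227.7 225. ]
green [155.7 214.7]
```

View pics/w7.png

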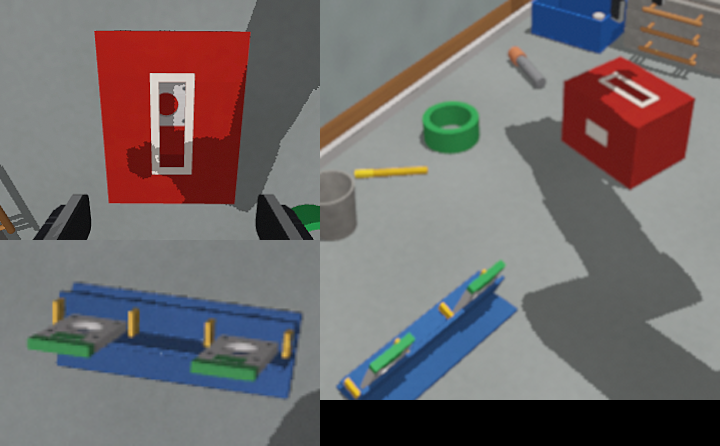

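The plate is inside: its face and hole show through the slot and nothing protrudes. Both green edges are at the same pixels as at the start. I'll let it settle briefly, then hand in.

Emit:
servo_tool:
  series:
    - {"offset":[0,0,-20],"roll":0}
    - {"offset":[0,0,0],"roll":0}
    - {"offset":[0,0,0],"roll":0}
    - {"offset":[0,0,0],"roll":0}
    - {"offset":[0,0,0],"roll":0}

```text
time: 10.45
ee_pos: [0.5056, -0.2629, 0.2736]
ee_rot: [0.813, 0.582, 0.003, 0.0]
contact_force: [-0.4, 0.3, 0.6]
gripper_width: 0.085
```

```bash
python3 -c "
from cell import ctrl
o=ctrl.observe();print(o['time'],o['ee_pos'],o['contact_force']);print(ctrl.hand_in())"
```

```text
10.45 [ 0.50561305 -0.26293687  0.27363739] [-0.37491475  0.28343164  0.59920512]
the job is handed in; nothing more can be done
None
```

The red-edged plate, which was in the middle place of the rack, is now inside the quarantine box, and I handed the job in at 10.45 s.

- **How it was done:** The moves only allow shifts and roll, so the gripper could not follow the 25° lean as the task suggested. Instead I put the half-closed vertical fingers astride the plate and tipped it upright. I gripped it at 9.6 mm opening, lined it up with the slot, lowered it about 40 mm in and let go.
- **Box:** In the last pictures the plate's face and hole showed through the slot, and nothing stuck out above the lid.
- **Green plates:** Both green edges were within 0.1 pixel of their starting positions in the top view.
- **Robot:** At hand-in the gripper was open, about 140 mm above the lid. The forces reported after each move stayed at about 2 N.
- **Disagreements:** The cameras differed by 2–3 mm on where the red edge was. While the fingers were half closing, the tool drifted about 5 mm, mostly upward, and I corrected it. By the end the tool had tilted about 1°, along the length of the slot, which did no harm.

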